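# Snug the outlet coupling, then set the water valve two turns open and hold it

### The arm

A 6-joint arm with a two-finger parallel gripper is mounted at the origin on the work surface. World frame = base frame: x ahead of the robot, y to its left, z up, the work surface at z = 0. Lengths are in m, angles in degrees, forces in N, time in s.
With the tool pointing down it reaches from about 0.4 to 0.825 m from the base axis. Payload 7 kg.
Tool frame: the origin (TCP) lies at the centre of the arm's flange, where the gripper is bolted on; the fingertips stand 178 mm ahead of it and the grasp point (between the pads) lies 159 mm ahead of it (r.tips_ahead is the z of the fingertips in the tool frame, in m); z points along the fingers, y is the line along which they close (so a half turn about z gives the same grasp; the last joint's range is limited). The gripper opens to 88 mm and grips with 3 to 60 N. Pads are 19 mm wide; open, the fingers measure 130 mm over their backs; the gripper's body (78 mm by 193 mm) begins 47 mm behind the grasp point.
Start: joints at [-59.582, 20.546, 0.682, 0, -70.136, -16.507], TCP at [0.162, -0.655, 0.405] pointing down, gripper open.
Joint ranges: [-176.03, 176.03], [-82.01, 121.73], [-58.28, 71.71], [-173.87, 95.51], [-174.79, -0.11], [-173.66, 173.66]. Speed limits (degrees/s): [136.94, 136.94, 172.46, 180, 180, 180].

### API

Orientations are given as [roll, pitch, yaw] about the fixed x, y, z axes, in that order (R = Rz(yaw) Ry(pitch) Rx(roll)).
In Python, from plant import r gives the robot as it stands. The module is installed in compiled form; this text tells all that it offers.
- The arm moves only by the shell command python3 -m pendant 'ROWS' [FORCE]. ROWS is JSON, a list that holds one entry, the list of rows, each a list of 7 numbers: the shift along the tool's x, y, z in m, then the turn, a rotation vector about the tool's x, y, z in degrees, then the gripper command: -1 is shut, 1 is fully open, values between are in proportion. A call has 1 to 5 rows; each row is the pose to reach, as a shift and turn from the pose commanded when the call began, along the tool's axes at that moment; what a row does not reach only later rows make up. A row lasts 1/10 s, in which the tool goes at most 50 mm and 8.59 degrees, less where a joint would pass 70% of its speed; a pose out of reach is approached as far as the arm can. A call with a gripper value outside its range is refused whole. The fingers move at their own pace and stop on an object; FORCE is the grip in N (left out, the last holds). Time passes only in rows, so rows that repeat a pose let the fingers close. It gives the time, the measured TCP pose, the force, the opening and the grip force at its end, in the units of the state.
- r.get_state(): the state, without advancing time (a new reading comes with each control period).
- r.capture(name): name is "scene" or "top"; returns the picture (420x560x3 uint8, red, green, blue); there is no depth.
- r.camera_params(name): a dict with "fx", "fy", "cx", "cy" (pixels), "R" (3x3) and "t" (3): a world point X has camera coordinates R X + t. Camera axes: x right, y down, z forward; pixel columns grow to the right and rows downward; lengths in m; the calibration is good to about 2 mm. A picture is of the moment at which its call begins. camera_params takes no time and is no camera call.
- r.close_job(): hands the job in; it is judged then, once.
The state is a dict: "time_s": time; "joints": joint angles; "qd": joint speeds; "joint_torque": joint torques, N m; "tcp_pos": TCP position; "eef_rot": TCP orientation; "contact_force": force on the tool from outside, world axes, zero at the start; "moment": the same for the moment, N m; "gripper_width": finger opening in m; "gripper_force": force on a finger pad.
Only numpy, scipy, OpenCV 4.12 (cv2) and the standard library are available. Lean on these libraries where they do the work, as an engineer would, in place of code of your own. Each camera call takes 0.05 s, during which the arm holds its last target. There are 200 camera calls.

### The job

The rinse-water line is being put back into service: first turn the loose brass hex coupling nut on the capped outlet clockwise until it stops. Then crank the hand-wheel valve clockwise until it is fully shut against its stop, open it again by exactly two full turns, and finish while holding: keep the crank handle gripped and steady at that setting, without letting go. Leave the bowl, the spray bottle and the wooden spoon where they are.

Things in the scene. Friction and masses are not known exactly. Their poses are not given: they have to be found in the camera images.
- wheel_hub (a point): Centre of the hub's top face on the valve's dark steel hand-wheel, on its upright turning axis, 98 mm above the bench; the brass valve body under it is fixed. Rim: 14 mm thick ring, 146 mm outer diameter, top 95 mm above the bench. A 14 mm wide stem stub stands 6 mm above the hub. Turns with the wheel: x points level from the axis to the crank handle, z up.
- handle_mid (a point): Mid-height point on the axis of the crank handle, 125 mm above the bench. The handle is a plain black upright cylinder, 24 mm in diameter, 54 mm tall (98 to 152 mm above the bench), standing on the wheel near its rim, 55 mm from the wheel's axis: it runs round a circle of 55 mm radius. Axes as wheel_hub.
- handle: The crank handle itself (the same black cylinder): origin at the centre of its underside, 98 mm above the bench, z up. It is a sleeve that spins freely on its own upright pin, so fingers that hold it can keep one orientation while they carry it round the wheel's axis; its own yaw therefore means nothing.
- wheel (a joint): How far the valve is open, in rad: 0 is fully shut, at a hard stop; it grows as the wheel turns counter-clockwise seen from above (opening), 6.283 per turn, up to about 19.5 at the open stop. It starts 1.5 to 5 rad open. The wheel stays where it is left; turning it takes about 0.16 N m, some 3 N at the handle.
- nut_mid (a point): Centre of the brass hex coupling nut on the capped outlet, on its upright turning axis, 99 mm above the bench. Hexagon 40 mm across flats, 26 mm tall (86 to 112 mm above the bench), a low 34 mm wide cap rising 7 mm above it. Under it a fixed brass riser with a 46 mm collar, top at 80 mm. Turns with the nut: x is square to one pair of flats, the other pairs at 60 and 120 degrees; z up.
- nut (a joint): How far the coupling nut is loosened, in rad: 0 is tight, at a hard stop; turning it clockwise seen from above reduces it. It starts 0.7 to 1.3 rad loose, takes about 0.1 N m to turn and stays where it is left.
- bowl: Loose steel mixing bowl, 150 mm in diameter, 60 mm high, on the bench; origin at the centre of its underside. To be left alone.
- spray: Loose white spray bottle with a grey trigger head, 72 mm in diameter, 180 mm high; origin at the centre of its underside. To be left alone.
- spoon: Loose wooden-handled spoon, 200 mm long, lying on the bench farther from the robot than the valve and the outlet; origin on the bench under its middle. To be left alone.
Mind the look-alikes: they are no part of the job. What is shaped like the part that bears wheel_hub but orange is not meant.

How it is judged:
By the outcome, as a careful person would: the job done as asked, in the order asked, and still so for the second after the job is handed in, while the arm keeps its last pose, push and grip.
It also fails if it takes over 72 s, if anything falls off the work surface, if the arm or the gripper's body presses on something with over 40 N, if the wrist force passes 120 N, or if a joint passes its speed limit or range.

## Working session

There is one attempt and no reset: what is moved stays moved. The work goes in short steps, Python scripts to look and compute and a shell command to move; the robot and the scene stay as the last step left them, time stands still between calls to the robot, and variables do not carry over. Pictures are saved under pics/ and viewed, at most 10 in all, crops included, and the job is handed in when it is done.

```bash
mkdir -p pics
cat > h.py <<'E'
from plant import r
import numpy as np, cv2
def snap(n,f):
    im=r.capture(n); cv2.imwrite('pics/'+f,cv2.cvtColor(im,cv2.COLOR_RGB2BGR)); return im
def ray(n,u,v):
    c=r.camera_params(n);R=np.array(c['R']);t=np.array(c['t'])
    d=R.T@np.array([(u-c['cx'])/c['fx'],(v-c['cy'])/c['fy'],1]);return -R.T@t,d
def atz(n,u,v,z):
    o,d=ray(n,u,v);return o+d*(z-o[2])/d[2]
def proj(n,X):
    c=r.camera_params(n);p=np.array(c['R'])@np.array(X)+np.array(c['t']);return c['fx']*p[0]/p[2]+c['cx'],c['fy']*p[1]/p[2]+c['cy']
def tri(a,b):
    A=np.zeros((3,3));B=np.zeros(3)
    for n,u,v in (a,b):
        o,d=ray(n,u,v);d/=np.linalg.norm(d);P=np.eye(3)-np.outer(d,d);A+=P;B+=P@o
    return np.linalg.solve(A,B)
E
python3 - <<'E'
from h import *
for n in('scene','top'):
    snap(n,n+'0.png');c=r.camera_params(n);R=np.array(c['R']);print(n,-R.T@np.array(c['t']),c['fx'],R[2])
s=r.get_state();print(s['tcp_pos'],s['eef_rot'],s['gripper_width'],s['time_s'])
E
```

```text
scene [1.28586691 0.16506537 0.78892999] 408.61455116590884 [-0.71567219 -0.16727703 -0.67810893]
top [0.40676133 0.00950956 1.16388317] 390.8596121898184 [ 0.15241538 -0.02078012 -0.98809804]
[ 0.16223828 -0.65502661  0.4038149 ] [ 1.79913095e+02 -7.46385117e-03 -1.66094202e+02] 0.0876395584077197 0.1
```

View pics/scene0.png

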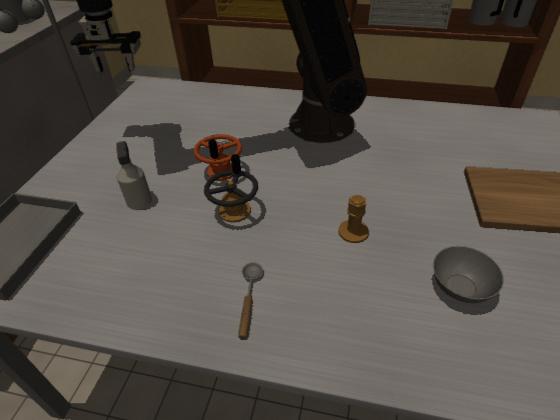

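View pics/top0.png

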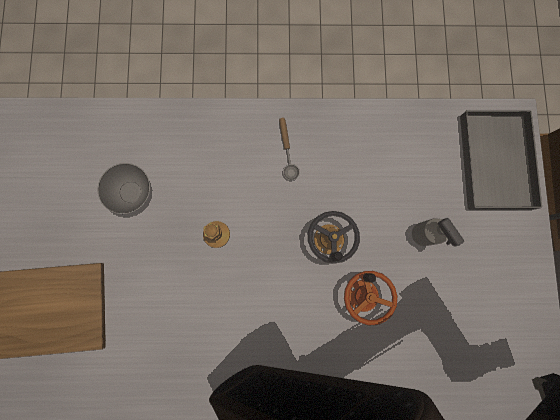

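The pictures show two hand-wheels: the dark steel one (scene 231,188; top 333,237), which is the target, and the orange look-alike (scene 218,150; top 371,297). There is one hex nut (scene 357,203; top 213,231), and the dark wheel's handle is at scene 236,163 and top 335,256. I'll check all this in one close crop mosaic.

Run:
```python
import cv2,numpy as np
s=cv2.imread('pics/scene0.png');t=cv2.imread('pics/top0.png')
def c(i,u,v,w,h,W,H): return cv2.resize(i[v:v+h,u:u+w],(W,H),interpolation=cv2.INTER_CUBIC)
# each 400x300 ; valve crops 100x75 (x4), nut crops 50x37.5->
m=np.vstack([np.hstack([c(s,185,130,100,75,400,300),c(s,325,180,64,48,400,300)]),np.hstack([c(t,285,200,100,75,400,300),c(t,185,208,64,48,400,300)])])
m=np.clip(m*1.6,0,255).astype(np.uint8);cv2.imwrite('pics/mos.png',m)
```

```text
(no output)
```

View pics/mos.png

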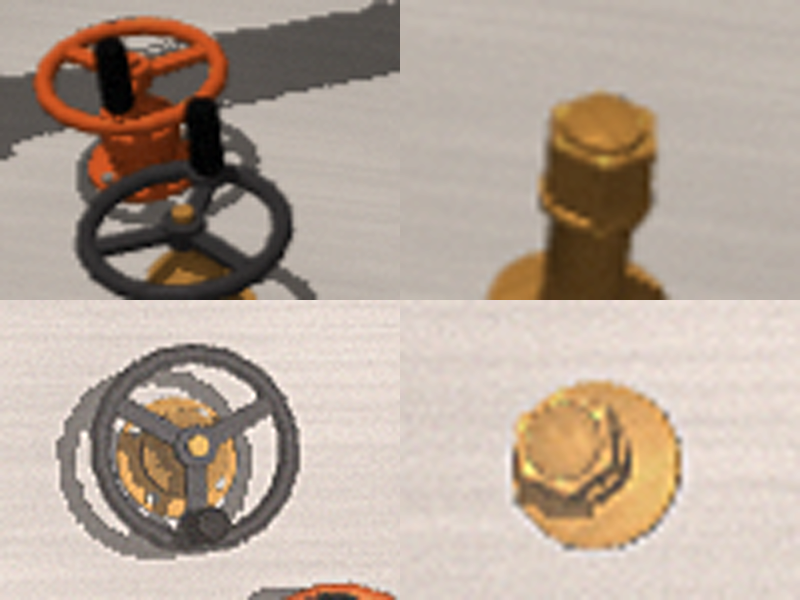

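Crops confirm it: dark wheel's brass stub at scene (230.8,183) and top (334.8,236.3); handle top at scene (235.7,155.5) and top (338,255.8); nut cap at scene (357,199.2) and top (211.1,230.1).

Run:
```python
from h import *
for k,a,b,z in(('stub',(230.75,183),(334.75,236.25),.104),('handtop',(235.7,155.5),(338.1,255.8),.152),('nutcap',(357,199.2),(211.1,230.1),.119)):
    print(k,tri(('scene',*a),('top',*b)).round(4),atz('scene',*a,z).round(4),atz('top',*b,z).round(4))
n=(atz('scene',357,199.2,.119)+atz('top',211.1,230.1,.119))/2
# hex yaw: silhouette score - draw hex top edges on upscaled crops for candidates, score gradient
best=[]
for yaw in range(0,60,3):
    sc=0
    for nm in('scene','top'):
        g=cv2.GaussianBlur(cv2.imread(f'pics/{nm}0.png',0).astype(np.float32),(0,0),.7)
        gm=np.hypot(cv2.Sobel(g,5,1,0),cv2.Sobel(g,5,0,1))
        cs=[n+[0.0231*np.cos(np.radians(yaw+30+60*i)),0.0231*np.sin(np.radians(yaw+30+60*i)),0] for i in range(7)]
        for z in(.112,):
            for i in range(6):
                for f in np.linspace(0,1,12):
                    p=cs[i]*(1-f)+cs[i+1]*f;p[2]=z;u,v=proj(nm,p)
                    sc+=cv2.remap(gm,np.float32([[u]]),np.float32([[v]]),1)[0,0]
    best.append((round(float(sc)),yaw))
print(best)
def ov(nm,u,v,w,h,S,yaw):
    i=cv2.imread(f'pics/{nm}0.png');c=cv2.resize(i[v:v+h,u:u+w],None,fx=S,fy=S,interpolation=2);c=np.clip(c*1.6,0,255).astype(np.uint8)
    for z in(.112,.086):
        q=[]
        for k in range(6):
            a=np.radians(yaw+30+60*k);P=proj(nm,[n[0]+.0231*np.cos(a),n[1]+.0231*np.sin(a),z]);q.append([(P[0]-u+.5)*S,(P[1]-v+.5)*S])
        cv2.polylines(c,[np.int32(q)],True,(255,0,0),1)
    return c
y=max(best)[1]
cv2.imwrite('pics/hex.png',np.vstack([np.hstack([ov('scene',340,190,32,30,8,a) for a in(y,y+15,y+30)]),np.hstack([ov('top',195,215,32,30,8,a) for a in(y,y+15,y+30)])]))
```

```text
stub [ 0.4981 -0.1727  0.098 ] [ 0.5049 -0.1677  0.104 ] [ 0.4981 -0.1736  0.104 ]
handtop [ 0.4429 -0.1709  0.1489] [ 0.4471 -0.167   0.152 ] [ 0.4434 -0.1724  0.152 ]
nutcap [0.5157 0.1626 0.112 ] [0.5233 0.1637 0.119 ] [0.5151 0.1604 0.119 ]
[(10946, 0), (11054, 3), (11134, 6), (11195, 9), (11299, 12), (11456, 15), (11542, 18), (11673, 21), (11738, 24), (11688, 27), (11608, 30), (11542, 33), (11534, 36), (11374, 39), (11197, 42), (11077, 45), (10960, 48), (10954, 51), (10906, 54), (10928, 57)]
```

View pics/hex.png

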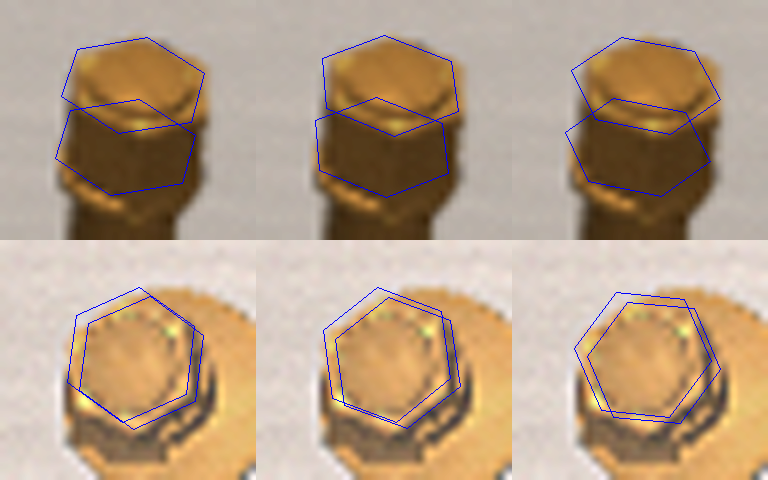

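```bash
cat >> h.py <<'E'
def gradmap(path):
    g=cv2.GaussianBlur(cv2.imread(path,0).astype(np.float32),(0,0),.8);return np.hypot(cv2.Sobel(g,5,1,0),cv2.Sobel(g,5,0,1))
def score(gm,nm,P,off=(0,0)):
    c=r.camera_params(nm);q=np.array(P)@np.array(c['R']).T+np.array(c['t'])
    u=c['fx']*q[:,0]/q[:,2]+c['cx']+off[0];v=c['fy']*q[:,1]/q[:,2]+c['cy']+off[1]
    return cv2.remap(gm,u.astype(np.float32)[None],v.astype(np.float32)[None],1).mean()
E
python3 - <<'E'
from h import *
th=np.radians(np.arange(0,360,3))
for nm in('scene','top'):
    gm=gradmap(f'pics/{nm}0.png');res=[]
    for x in np.arange(.485,.515,.001):
        for y in np.arange(-.187,-.157,.001):
            s=0
            for rad,z in((.073,.088),(.059,.088)):
                s+=score(gm,nm,np.c_[x+rad*np.cos(th),y+rad*np.sin(th),0*th+z])
            res.append((s,x,y))
    res.sort(reverse=True);print(nm,[tuple(np.round(a,4)) for a in res[:3]])
    res=[]
    f=np.linspace(0,1,10,endpoint=False)[:,None]
    for yaw in range(0,60,3):
        for x in np.arange(.505,.53,.001):
            for y in np.arange(.150,.175,.001):
                a=np.radians(yaw+30+60*np.arange(7));c=np.c_[x+.0231*np.cos(a),y+.0231*np.sin(a),0*a+.112]
                P=np.vstack([c[i]*(1-f)+c[i+1]*f for i in range(6)])
                P2=P.copy();P2[:,2]=.086
                b=np.radians(np.arange(0,360,10));C=np.c_[x+.017*np.cos(b),y+.017*np.sin(b),0*b+.119]
                res.append((score(gm,nm,P)+.5*score(gm,nm,C),yaw,x,y))
    res.sort(reverse=True);print(nm,[tuple(np.round(a,4)) for a in res[:6]])
E
```

```text
Traceback (most recent call last):
  File "h.py", line 20, in score
    c=r.camera_params(nm);q=np.array(P)@np.array(c['R']).T+np.array(c['t'])
ValueError: time passes only in moves, steps and waits
```

```bash
cat >> h.py <<'E'
CP={n:r.camera_params(n) for n in('scene','top')}
def score(gm,nm,P):
    c=CP[nm];q=np.array(P)@np.array(c['R']).T+np.array(c['t'])
    u=c['fx']*q[:,0]/q[:,2]+c['cx'];v=c['fy']*q[:,1]/q[:,2]+c['cy']
    return cv2.remap(gm,u.astype(np.float32)[None],v.astype(np.float32)[None],1).mean()
def fitwheel(path,nm,x0=.5,y0=-.172):
    th=np.radians(np.arange(0,360,3));gm=gradmap(path);res=[]
    for x in np.arange(x0-.015,x0+.015,.001):
        for y in np.arange(y0-.015,y0+.015,.001):
            res.append((sum(score(gm,nm,np.c_[x+q*np.cos(th),y+q*np.sin(th),0*th+.088]) for q in(.073,.059)),x,y))
    return sorted(res,reverse=True)[:3]
def fitnut(path,nm,x0=.518,y0=.162):
    gm=gradmap(path);res=[];f=np.linspace(0,1,10,endpoint=False)[:,None];b=np.radians(np.arange(0,360,10))
    for yaw in range(0,60,3):
        a=np.radians(yaw+30+60*np.arange(7));c=np.c_[.0231*np.cos(a),.0231*np.sin(a),0*a+.112]
        P=np.vstack([c[i]*(1-f)+c[i+1]*f for i in range(6)]);C=np.c_[.017*np.cos(b),.017*np.sin(b),0*b+.119]
        for x in np.arange(x0-.012,x0+.012,.001):
            for y in np.arange(y0-.012,y0+.012,.001):
                o=[x,y,0];res.append((score(gm,nm,P+o)+.5*score(gm,nm,C+o),yaw,x,y))
    return sorted(res,reverse=True)[:6]
E
python3 - <<'E'
from h import *
for nm in('scene','top'):
    p=f'pics/{nm}0.png'
    print(nm,np.round(fitwheel(p,nm),4).tolist());print(np.round(fitnut(p,nm),4).tolist())
E
```

```text
scene [[247.0609, 0.505, -0.169], [246.7178, 0.504, -0.169], [246.073, 0.504, -0.17]]
[[131.1397, 33.0, 0.52, 0.164], [131.0139, 30.0, 0.52, 0.164], [130.7349, 33.0, 0.521, 0.164], [130.6064, 36.0, 0.52, 0.164], [130.3929, 30.0, 0.521, 0.164], [130.3589, 27.0, 0.52, 0.164]]
top [[346.6535, 0.499, -0.172], [339.5865, 0.499, -0.171], [338.6539, 0.5, -0.172]]
[[114.0582, 33.0, 0.515, 0.163], [113.8796, 30.0, 0.515, 0.163], [113.524, 36.0, 0.515, 0.163], [112.8797, 27.0, 0.515, 0.163], [112.8521, 33.0, 0.514, 0.163], [112.6376, 30.0, 0.514, 0.163]]
```

```bash
cat >> h.py <<'E'
from scipy.spatial.transform import Rotation as Ro
def togo(x,y,z,yaw=None):
    s=r.get_state();R=Ro.from_euler('xyz',s['eef_rot'],degrees=True)
    print('d',R.inv().apply(np.array([x,y,z])-s['tcp_pos']).round(4),'tcp',np.round(s['tcp_pos'],4),'rot',np.round(s['eef_rot'],2),'q',np.round(s['joints'],1),'F',np.round(s['contact_force'],1),'M',np.round(s['moment'],2),'w',round(s['gripper_width'],4),'g',round(s['gripper_force'],1),'t',s['time_s'])
    if yaw is not None: print('rotvec',(R.inv()*Ro.from_euler('xyz',[180,0,yaw],degrees=True)).as_rotvec(degrees=True).round(2))
E
M='[[[-0.413,0.263,0,0,0,0,1],[-0.413,0.263,0,0,0,0,1],[-0.413,0.263,0,0,0,0,1],[-0.413,0.263,0,0,0,0,1],[-0.413,0.263,0,0,0,0,1]]]'
python3 -m pendant '[[[-0.413,0.263,0,0,0,0,1],[-0.413,0.263,0,0,0,0,1],[-0.413,0.263,0,0,0,0,1],[-0.413,0.263,0,0,0,0,1],[-0.413,0.263,0,0,0,0,1]]]'
python3 -c "
from h import *
togo(.5165,.163,.35,63)"
```

```text
time_s: 0.6
tcp_pos: [0.3356, -0.4725, 0.4044]
eef_rot: [180.0, -0.0, -166.1]
contact_force: [1.0, -0.4, -0.2]
gripper_width: 0.0877
gripper_force: 0.0
d [-0.3283  0.5734  0.0546] tcp [ 0.3356 -0.4725  0.4044] rot [ 1.7998e+02 -1.0000e-02 -1.6610e+02] q [-35.3  11.6 -11.7  -0.  -66.7 -40.8] F [ 1.  -0.4 -0.2] M [-0.09 -0.18  0.01] w 0.0877 g 0.0 t 0.6
rotvec [ 0.000e+00 -3.000e-02  1.309e+02]
```

```bash
python3 -m pendant '[[[-0.328,0.573,0,0,0,0,1],[-0.328,0.573,0,0,0,0,1],[-0.328,0.573,0,0,0,0,1],[-0.328,0.573,0,0,0,0,1],[-0.328,0.573,0,0,0,0,1]]]' >/dev/null
python3 -m pendant '[[[-0.2,0.35,0,0,0,0,1],[-0.2,0.35,0,0,0,0,1],[-0.2,0.35,0,0,0,0,1],[-0.2,0.35,0,0,0,0,1],[-0.2,0.35,0,0,0,0,1]]]' >/dev/null
python3 -c "
from h import *
togo(.5165,.163,.35,-117)"
```

```text
d [-0.0812  0.1386  0.0549] tcp [0.4711 0.0089 0.4048] rot [ 1.7999e+02  2.0000e-02 -1.6607e+02] q [  25.1    0.9  -24.    -0.   -65.  -101.2] F [ 1.4 -0.3 -0.1] M [-0.09 -0.24  0.02] w 0.0878 g 0.0 t 1.6
rotvec [-0.000e+00  3.000e-02 -4.907e+01]
```

```bash
python3 -m pendant '[[[-0.081,0.139,0.055,0,0,-49,1],[-0.081,0.139,0.055,0,0,-49,1],[-0.081,0.139,0.055,0,0,-49,1],[-0.081,0.139,0.055,0,0,-49,1],[-0.081,0.139,0.055,0,0,-49,1]]]' >/dev/null
python3 -c "
from h import *
togo(.5165,.163,.35,-117)
for nm in('scene','top'): snap(nm,nm+'1.png')
a=cv2.imread('pics/scene1.png')[120:270,260:460];b=cv2.imread('pics/top1.png')[160:310,120:320]
cv2.imwrite('pics/m1.png',np.clip(1.6*cv2.resize(np.hstack([a,b]),(800,300),interpolation=2),0,255))"
```

```text
d [ 0.0008 -0.0002 -0.0025] tcp [0.5167 0.1638 0.3475] rot [ 1.7993e+02 -1.7000e-01 -1.2262e+02] q [ 38.3  10.8 -20.7  -0.  -58.7 -70.9] F [-0.8 -1.  -0.2] M [-0.08  0.16  0.01] w 0.0877 g 0.0 t 2.1
rotvec [ 0.08 -0.16 -5.62][ WARN:0@0.620] global loadsave.cpp:1063 imwrite_ Unsupported depth image for selected encoder is fallbacked to CV_8U.
```

View pics/m1.png

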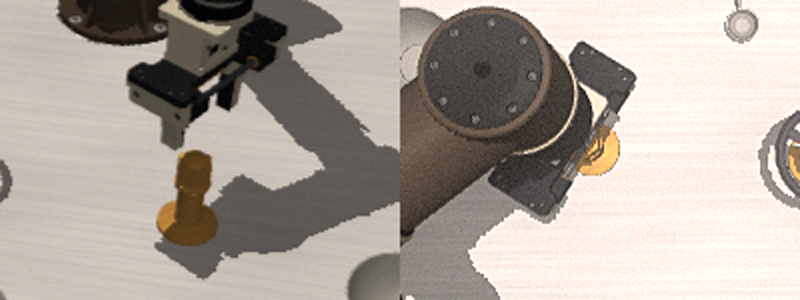

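The gripper sits centred over the nut (crop 195,170) with jaws across flats, so I'm descending.

```bash
python3 -m pendant '[[[0,0,0.03,0,0,-5.6,1],[0,0,0.06,0,0,-5.6,1],[0,0,0.083,0,0,-5.6,1],[0,0,0.083,0,0,-5.6,1]]]' 
python3 -m pendant '[[[0,0,0,0,0,0,-0.2],[0,0,0,0,0,0,-0.2],[0,0,0,0,0,0,-0.2],[0,0,0,0,0,0,-0.4],[0,0,0,0,0,0,-0.4]]]' 25
python3 -c "
from h import *
togo(.5165,.163,.264,-117)"
```

```text
time_s: 2.6
tcp_pos: [0.5153, 0.1599, 0.264]
eef_rot: [179.8, -0.3, -117.8]
contact_force: [-0.3, -0.1, -0.0]
gripper_width: 0.088
gripper_force: 0.0
time_s: 3.1
tcp_pos: [0.5165, 0.1613, 0.2673]
eef_rot: [-180.0, 0.1, -117.5]
contact_force: [-0.2, 0.3, -0.9]
gripper_width: 0.053
gripper_force: 0.0
d [-0.0015  0.0008  0.0033] tcp [0.5165 0.1613 0.2673] rot [-1.7997e+02  6.0000e-02 -1.1753e+02] q [ 38.1  15.6 -26.5   0.  -47.8 -65.6] F [-0.2  0.3 -0.9] M [0.05 0.11 0.05] w 0.053 g 0.0 t 3.1
rotvec [-0.03  0.06 -0.53]
```

```bash
python3 -m pendant '[[[-0.001,0,0.002,0,0,0,-0.5],[-0.001,0,0.002,0,0,0,-0.5],[-0.001,0,0.002,0,0,0,-1],[-0.001,0,0.002,0,0,0,-1],[-0.001,0,0.002,0,0,0,-1]]]' 25
python3 -c "
from h import *
togo(.5165,.163,.264,-117)"
```

```text
time_s: 3.6
tcp_pos: [0.5168, 0.1624, 0.2646]
eef_rot: [180.0, 0.0, -117.5]
contact_force: [-3.1, 3.4, 1.1]
gripper_width: 0.0407
gripper_force: 24.6
d [-0.0004  0.0005  0.0006] tcp [0.5168 0.1624 0.2646] rot [ 1.7998e+02  1.0000e-02 -1.1752e+02] q [ 38.2  15.9 -26.6  -0.  -47.6 -65.7] F [-3.1  3.4  1.1] M [ 1.53  1.31 -0.  ] w 0.0407 g 24.6 t 3.6
rotvec [ 0.02  0.01 -0.52]
```

```bash
python3 -m pendant '[[[0,0,0,0,0,6,-1],[0,0,0,0,0,13,-1],[0,0,0,0,0,20,-1],[0,0,0,0,0,27,-1],[0,0,0,0,0,34,-1]]]' 35
python3 -c "
from h import *
togo(.5165,.163,.264)"
python3 -m pendant '[[[0,0,0,0,0,3,-1],[0,0,0,0,0,6,-1],[0,0,0,0,0,6,-1]]]'
python3 -c "
from h import *
togo(.5165,.163,.264)"
```

```text
time_s: 4.1
tcp_pos: [0.5164, 0.1627, 0.2646]
eef_rot: [179.9, -0.0, -151.8]
contact_force: [-7.7, 7.6, 3.7]
gripper_width: 0.0404
gripper_force: 34.6
d [-0.0002  0.0002  0.0006] tcp [0.5164 0.1627 0.2646] rot [ 1.7993e+02 -1.0000e-02 -1.5180e+02] q [ 38.2  15.9 -26.6  -0.1 -47.6 -99.9] F [-7.7  7.6  3.7] M [3.   2.85 0.12] w 0.0404 g 34.6 t 4.1
time_s: 4.4
tcp_pos: [0.5163, 0.1628, 0.2646]
eef_rot: [179.9, -0.0, -157.6]
contact_force: [-7.3, 7.6, 3.9]
gripper_width: 0.0405
gripper_force: 34.5
d [-0.0002  0.0001  0.0006] tcp [0.5163 0.1628 0.2646] rot [ 1.7992e+02 -2.0000e-02 -1.5763e+02] q [ 3.820e+01  1.590e+01 -2.660e+01 -1.000e-01 -4.760e+01 -1.058e+02] F [-7.3  7.6  3.9] M [ 3.01  2.81 -0.16] w 0.0405 g 34.5 t 4.4
```

Nut turning freely at 40°. I'll go on in small steps, watching Mz and yaw lag.

```bash
S='from h import *
togo(.5165,.163,.264)'
python3 -m pendant '[[[0,0,0,0,0,3,-1],[0,0,0,0,0,6,-1],[0,0,0,0,0,9,-1],[0,0,0,0,0,12,-1]]]' >/dev/null
python3 -c "$S"
python3 -m pendant '[[[0,0,0,0,0,3,-1],[0,0,0,0,0,6,-1],[0,0,0,0,0,8,-1]]]' >/dev/null
python3 -c "$S"
```

```text
d [-0.0002 -0.0001  0.0006] tcp [0.5163 0.163  0.2646] rot [ 1.7991e+02 -4.0000e-02 -1.6964e+02] q [ 3.820e+01  1.590e+01 -2.660e+01 -1.000e-01 -4.760e+01 -1.178e+02] F [-9.3  9.6  2.5] M [3.62 3.14 0.16] w 0.0403 g 34.7 t 4.8
d [-0.0007 -0.0002  0.0006] tcp [0.5158 0.1632 0.2646] rot [ 1.7995e+02 -1.1000e-01 -1.7748e+02] q [ 3.830e+01  1.580e+01 -2.660e+01 -1.000e-01 -4.760e+01 -1.257e+02] F [-15.9  11.5   8.2] M [4.35 5.56 1.63] w 0.0412 g 37.2 t 5.1
```

```bash
S='from h import *
print(atz("top",370,278,.15))
togo(.445,-.172,.40,-180)'
python3 -m pendant '[[[0,0,0,0,0,1,-1],[0,0,0,0,0,1,0.6],[0,0,0,0,0,0,0.6],[0,0,0,0,0,0,1],[0,0,-0.03,0,0,0,1]]]' 
python3 -m pendant '[[[0,0,-0.04,0,0,0,1],[0,0,-0.08,0,0,0,1],[0,0,-0.11,0,0,0,1]]]' >/dev/null
python3 -c "$S"
```

```text
time_s: 5.6
tcp_pos: [0.5159, 0.1611, 0.2915]
eef_rot: [-179.8, -0.4, -177.6]
contact_force: [0.2, 0.6, -0.1]
gripper_width: 0.0679
gripper_force: 0.0
[ 0.38622397 -0.25322666  0.15      ]
d [ 0.0866 -0.3302  0.007 ] tcp [0.5173 0.1617 0.4073] rot [ 1.7998e+02  1.3000e-01 -1.7754e+02] q [ 3.810e+01  7.900e+00 -1.600e+01  1.000e-01 -6.600e+01 -1.257e+02] F [-0.2  1.3  0.4] M [ 0.06 -0.15 -0.03] w 0.0866 g 0.0 t 5.9
rotvec [0.03 0.13 2.46]
```

```bash
S='from h import *
togo(.445,-.172,.384,-180)
for nm in("scene","top"): snap(nm,nm+"2.png")
print(np.round(fitnut("pics/scene2.png","scene"),4)[:3].tolist(),np.round(fitnut("pics/top2.png","top"),4)[:3].tolist())
a=cv2.imread("pics/scene2.png")[100:250,160:360];b=cv2.imread("pics/top2.png")[170:320,210:410]
cv2.imwrite("pics/m2.png",np.clip(1.6*cv2.resize(np.hstack([a,b]),(800,300),interpolation=2),0,255).astype(np.uint8))'
python3 -m pendant '[[[0.087,-0.33,0.007,0,0,2,1],[0.087,-0.33,0.007,0,0,2,1],[0.087,-0.33,0.007,0,0,2,1],[0.087,-0.33,0.007,0,0,2,1],[0.087,-0.33,0.007,0,0,2,1]]]' >/dev/null
python3 -m pendant '[[[0.022,-0.085,0.01,0,0,0.5,1],[0.022,-0.085,0.01,0,0,0.5,1],[0.022,-0.085,0.01,0,0,0.5,1]]]' 
python3 -c "$S"
```

```text
time_s: 6.7
tcp_pos: [0.4408, -0.1709, 0.3889]
eef_rot: [-180.0, -0.1, 179.7]
contact_force: [0.8, 0.8, -1.1]
gripper_width: 0.0876
gripper_force: 0.0
d [-0.0043 -0.001   0.0049] tcp [ 0.4408 -0.1709  0.3889] rot [-1.7997e+02 -9.0000e-02  1.7970e+02] q [  2.8   1.9 -25.2   0.  -63.  -93.1] F [ 0.8  0.8 -1.1] M [0.01 0.   0.05] w 0.0876 g 0.0 t 6.7
rotvec [-0.03 -0.09 -0.3 ]
[[124.845, 39.0, 0.513, 0.174], [124.6211, 39.0, 0.512, 0.174], [124.4862, 36.0, 0.513, 0.174]] [[111.475, 57.0, 0.506, 0.167], [110.8073, 54.0, 0.506, 0.167], [110.7606, 0.0, 0.506, 0.167]]
```

View pics/m2.png

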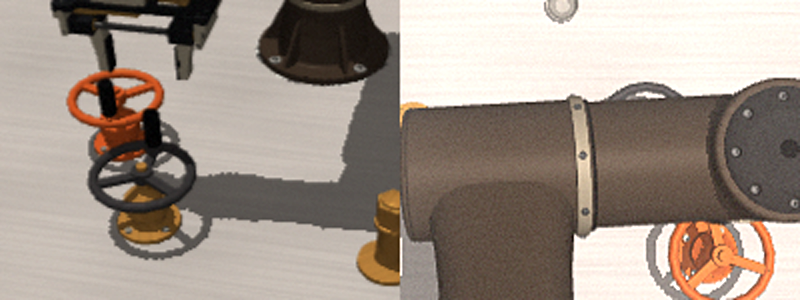

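The scene crop shows the dark wheel with its handle at (152,130) and the open gripper above it, clear of the orange wheel. Descending on the handle.

```bash
S='from h import *
togo(.445,-.172,.286,-180)'
python3 -m pendant '[[[-0.004,-0.001,0.04,0,0,0,1],[-0.004,-0.001,0.08,0,0,0,1],[-0.004,-0.001,0.1,0,0,0,1],[-0.004,-0.001,0.1,0,0,0,-0.1],[-0.004,-0.001,0.1,0,0,0,-0.3]]]' 20
python3 -m pendant '[[[0,0,0,0,0,0,-0.3],[0,0,0,0,0,0,-0.4],[0,0,0,0,0,0,-0.4],[0,0,0,0,0,0,-0.4],[0,0,0,0,0,0,-0.4]]]' 
python3 -m pendant '[[[0,0,0,0,0,0,-1],[0,0,0,0,0,0,-1],[0,0,0,0,0,0,-1]]]' 
python3 -c "$S"
```

```text
time_s: 7.3
tcp_pos: [0.4473, -0.1677, 0.2902]
eef_rot: [-180.0, 0.0, -179.9]
contact_force: [0.4, 0.8, 0.6]
gripper_width: 0.0768
gripper_force: 0.0
time_s: 7.8
tcp_pos: [0.4465, -0.1683, 0.2899]
eef_rot: [180.0, 0.0, 180.0]
contact_force: [-0.1, -0.4, 0.6]
gripper_width: 0.0371
gripper_force: 0.0
time_s: 8.1
tcp_pos: [0.4464, -0.1685, 0.2897]
eef_rot: [-180.0, -0.0, 180.0]
contact_force: [0.3, -1.8, 2.1]
gripper_width: 0.0233
gripper_force: 20.0
d [ 0.0014 -0.0035  0.0037] tcp [ 0.4464 -0.1685  0.2897] rot [-1.7998e+02 -1.0000e-02  1.7998e+02] q [  3.    8.3 -32.7   0.  -48.9 -93.1] F [ 0.3 -1.8  2.1] M [-0.76  0.24  0.01] w 0.0233 g 20.0 t 8.1
rotvec [-0.02 -0.01 -0.02]
```

```bash
S='from h import *
togo(.5,-.172,.29)'
python3 -m pendant '[[[-0.0033,0.0188,0,0,0,0,-1],[-0.0129,0.0354,0,0,0,0,-1],[-0.0275,0.0476,0,0,0,0,-1],[-0.0364,0.0518,0,0,0,0,-1],[-0.0364,0.0518,0,0,0,0,-1]]]' 30
python3 -c "$S"
```

```text
time_s: 8.6
tcp_pos: [0.485, -0.1175, 0.2898]
eef_rot: [-179.8, 0.1, -179.9]
contact_force: [7.7, -16.5, -6.0]
gripper_width: 0.0234
gripper_force: 30.0
d [-0.0149 -0.0545  0.    ] tcp [ 0.485  -0.1175  0.2898] rot [-1.7980e+02  1.2000e-01 -1.7992e+02] q [  9.1  10.3 -30.3   0.3 -49.3 -99.2] F [  7.7 -16.5  -6. ] M [-5.89 -2.96 -0.01] w 0.0234 g 30.0 t 8.6
```

```bash
cat > chk.py <<'E'
import sys
from plant import r
import numpy as np
s=r.get_state();p=np.array(s['tcp_pos'])[:2]-[.5,-.1715];phi=np.arctan2(p[1],p[0]);F=np.array(s['contact_force'])
ft=F[:2]@[-np.sin(phi),np.cos(phi)];fr=F[:2]@[np.cos(phi),np.sin(phi)]
print('phi %.1f R %.1f ft %.1f fr %.1f fz %.1f t %.2f w %.4f xy %.4f %.4f'%(np.degrees(phi),1e3*np.hypot(*p),ft,fr,F[2],s['time_s'],s['gripper_width'],*s['tcp_pos'][:2]))
sys.exit(abs(ft)>float(sys.argv[1]) if len(sys.argv)>1 else 0)
E
python3 - <<'E'
import numpy as np
H=np.array([.5,-.1715]);c=np.array([.4829,-.1165])
for f in range(100,-120,-8):
    n=H+.055*np.array([np.cos(np.radians(f)),np.sin(np.radians(f))]);d=n-c;c=n;print(f,[round(-d[0],4),round(d[1],4)])
E
python3 chk.py
```

```text
100 [np.float64(-0.0075), np.float64(-0.0008)]
92 [np.float64(-0.0076), np.float64(0.0008)]
84 [np.float64(-0.0077), np.float64(-0.0003)]
76 [np.float64(-0.0076), np.float64(-0.0013)]
68 [np.float64(-0.0073), np.float64(-0.0024)]
60 [np.float64(-0.0069), np.float64(-0.0034)]
52 [np.float64(-0.0064), np.float64(-0.0043)]
44 [np.float64(-0.0057), np.float64(-0.0051)]
36 [np.float64(-0.0049), np.float64(-0.0059)]
28 [np.float64(-0.0041), np.float64(-0.0065)]
20 [np.float64(-0.0031), np.float64(-0.007)]
12 [np.float64(-0.0021), np.float64(-0.0074)]
4 [np.float64(-0.0011), np.float64(-0.0076)]
-4 [np.float64(-0.0), np.float64(-0.0077)]
-12 [np.float64(0.0011), np.float64(-0.0076)]
-20 [np.float64(0.0021), np.float64(-0.0074)]
-28 [np.float64(0.0031), np.float64(-0.007)]
-36 [np.float64(0.0041), np.float64(-0.0065)]
-44 [np.float64(0.0049), np.float64(-0.0059)]
-52 [np.float64(0.0057), np.float64(-0.0051)]
-60 [np.float64(0.0064), np.float64(-0.0043)]
-68 [np.float64(0.0069), np.float64(-0.0034)]
-76 [np.float64(0.0073), np.float64(-0.0024)]
-84 [np.float64(0.0076), np.float64(-0.0013)]
-92 [np.float64(0.0077), np.float64(-0.0003)]
-100 [np.float64(0.0076), np.float64(0.0008)]
-108 [np.float64(0.0074), np.float64(0.0019)]
-116 [np.float64(0.0071), np.float64(0.0029)]
phi 105.5 R 56.1 ft -3.0 fr -18.0 fz -6.0 t 8.60 w 0.0234 xy 0.4850 -0.1175
```

```bash
python3 -m pendant '[[[-0.0075,-0.0008,0,0,0,0,-1],[-0.0075,-0.0008,0,0,0,0,-1]]]' >/dev/null; python3 chk.py 14 || exit
python3 -m pendant '[[[-0.0076,0.0003,0,0,0,0,-1],[-0.0076,0.0003,0,0,0,0,-1]]]' >/dev/null; python3 chk.py 14 || exit
python3 -m pendant '[[[-0.0077,-0.0003,0,0,0,0,-1],[-0.0077,-0.0003,0,0,0,0,-1]]]' >/dev/null; python3 chk.py 14 || exit
python3 -m pendant '[[[-0.0076,-0.0013,0,0,0,0,-1],[-0.0076,-0.0013,0,0,0,0,-1]]]' >/dev/null; python3 chk.py 14 || exit
python3 -m pendant '[[[-0.0073,-0.0024,0,0,0,0,-1],[-0.0073,-0.0024,0,0,0,0,-1]]]' >/dev/null; python3 chk.py 14
```

```text
phi 99.3 R 55.0 ft -1.3 fr 0.9 fz 1.6 t 8.80 w 0.0237 xy 0.4911 -0.1172False
```

```bash
sed -i 's/sys.exit(\(.*\))$/sys.exit(int(\1))/' chk.py
python3 -m pendant '[[[-0.0076,0.0006,0,0,0,0,-1],[-0.0076,0.0006,0,0,0,0,-1]]]' >/dev/null; python3 chk.py 14 || exit
python3 -m pendant '[[[-0.0077,-0.0003,0,0,0,0,-1],[-0.0077,-0.0003,0,0,0,0,-1]]]' >/dev/null; python3 chk.py 14 || exit
python3 -m pendant '[[[-0.0076,-0.0013,0,0,0,0,-1],[-0.0076,-0.0013,0,0,0,0,-1]]]' >/dev/null; python3 chk.py 14 || exit
python3 -m pendant '[[[-0.0073,-0.0024,0,0,0,0,-1],[-0.0073,-0.0024,0,0,0,0,-1]]]' >/dev/null; python3 chk.py 14 || exit
python3 -m pendant '[[[-0.0069,-0.0034,0,0,0,0,-1],[-0.0069,-0.0034,0,0,0,0,-1]]]' >/dev/null; python3 chk.py 14 || exit
python3 -m pendant '[[[-0.0064,-0.0043,0,0,0,0,-1],[-0.0064,-0.0043,0,0,0,0,-1]]]' >/dev/null; python3 chk.py 14 || exit
python3 -m pendant '[[[-0.0057,-0.0051,0,0,0,0,-1],[-0.0057,-0.0051,0,0,0,0,-1]]]' >/dev/null; python3 chk.py 14 || exit
python3 -m pendant '[[[-0.0049,-0.0059,0,0,0,0,-1],[-0.0049,-0.0059,0,0,0,0,-1]]]' >/dev/null; python3 chk.py 14
```

```text
phi 91.4 R 55.1 ft -0.3 fr 2.4 fz 3.0 t 9.00 w 0.0236 xy 0.4986 -0.1164
phi 83.4 R 55.2 ft 0.1 fr 4.0 fz 4.1 t 9.20 w 0.0233 xy 0.5064 -0.1166
phi 75.4 R 55.3 ft 0.1 fr 4.5 fz 3.3 t 9.40 w 0.0236 xy 0.5140 -0.1180
phi 67.3 R 55.4 ft 0.3 fr 5.2 fz 2.9 t 9.60 w 0.0234 xy 0.5214 -0.1204
phi 59.3 R 55.5 ft 0.3 fr 5.9 fz 1.9 t 9.80 w 0.0232 xy 0.5283 -0.1238
phi 51.2 R 55.5 ft -0.4 fr 6.0 fz 1.0 t 10.00 w 0.0234 xy 0.5348 -0.1282
phi 43.3 R 55.6 ft -0.8 fr 6.2 fz 0.6 t 10.20 w 0.0231 xy 0.5405 -0.1334
phi 35.3 R 55.7 ft -1.2 fr 5.8 fz 0.5 t 10.40 w 0.0234 xy 0.5454 -0.1394
```

```bash
python3 -m pendant '[[[-0.0041,-0.0065,0,0,0,0,-1],[-0.0041,-0.0065,0,0,0,0,-1]]]' >/dev/null; python3 chk.py 14 || exit
python3 -m pendant '[[[-0.0031,-0.007,0,0,0,0,-1],[-0.0031,-0.007,0,0,0,0,-1]]]' >/dev/null; python3 chk.py 14 || exit
python3 -m pendant '[[[-0.0021,-0.0074,0,0,0,0,-1],[-0.0021,-0.0074,0,0,0,0,-1]]]' >/dev/null; python3 chk.py 14 || exit
python3 -m pendant '[[[-0.0011,-0.0076,0,0,0,0,-1],[-0.0011,-0.0076,0,0,0,0,-1]]]' >/dev/null; python3 chk.py 14 || exit
python3 -m pendant '[[[0,-0.0077,0,0,0,0,-1],[0,-0.0077,0,0,0,0,-1]]]' >/dev/null; python3 chk.py 14 || exit
python3 -m pendant '[[[0.0011,-0.0076,0,0,0,0,-1],[0.0011,-0.0076,0,0,0,0,-1]]]' >/dev/null; python3 chk.py 14 || exit
python3 -m pendant '[[[0.0021,-0.0074,0,0,0,0,-1],[0.0021,-0.0074,0,0,0,0,-1]]]' >/dev/null; python3 chk.py 14 || exit
python3 -m pendant '[[[0.0031,-0.007,0,0,0,0,-1],[0.0031,-0.007,0,0,0,0,-1]]]' >/dev/null; python3 chk.py 14 || exit
python3 -m pendant '[[[0.0041,-0.0065,0,0,0,0,-1],[0.0041,-0.0065,0,0,0,0,-1]]]' >/dev/null; python3 chk.py 14 || exit
python3 -m pendant '[[[0.0049,-0.0059,0,0,0,0,-1],[0.0049,-0.0059,0,0,0,0,-1]]]' >/dev/null; python3 chk.py 14
```

```text
phi 27.2 R 55.7 ft -0.9 fr 6.6 fz 0.1 t 10.60 w 0.0232 xy 0.5495 -0.1460
phi 19.3 R 55.7 ft -1.4 fr 5.2 fz -1.2 t 10.80 w 0.0234 xy 0.5526 -0.1531
phi 12.5 R 55.6 ft 9.5 fr 4.5 fz 2.5 t 11.00 w 0.0231 xy 0.5543 -0.1594
phi 9.7 R 56.6 ft 46.3 fr 8.4 fz 12.4 t 11.20 w 0.0234 xy 0.5558 -0.1620
```

```bash
python3 -m pendant '[[[0.0011,0.0076,0,0,0,0,-1],[0.0011,0.0076,0,0,0,0,-1]]]' >/dev/null; python3 chk.py 
python3 -m pendant '[[[0,0.0008,0,0,0,0,-1],[0,0.0008,0,0,0,0,-1]]]' >/dev/null; python3 chk.py
python3 - <<'E'
import numpy as np
H=np.array([.5,-.1715]);P=lambda f:H+.055*np.array([np.cos(np.radians(f)),np.sin(np.radians(f))])
for k in range(4):
    c=P(13+100*k) if 0 else P(13+90*k);print(13+90*k,[(round(-(P(13+90*k+a)-c)[0],4),round((P(13+90*k+a)-c)[1],4)) for a in(18,36,54,72,90)])
E
```

```text
phi 13.2 R 56.9 ft 2.2 fr 9.7 fz -2.8 t 11.40 w 0.0234 xy 0.5554 -0.1585
phi 13.0 R 56.9 ft 2.8 fr 10.4 fz -2.4 t 11.60 w 0.0233 xy 0.5554 -0.1587
13 [(np.float64(0.0064), np.float64(0.016)), (np.float64(0.0175), np.float64(0.0291)), (np.float64(0.0321), np.float64(0.0383)), (np.float64(0.0488), np.float64(0.0424)), (np.float64(0.066), np.float64(0.0412))]
103 [(np.float64(0.016), np.float64(-0.0064)), (np.float64(0.0291), np.float64(-0.0175)), (np.float64(0.0383), np.float64(-0.0321)), (np.float64(0.0424), np.float64(-0.0488)), (np.float64(0.0412), np.float64(-0.066))]
193 [(np.float64(-0.0064), np.float64(-0.016)), (np.float64(-0.0175), np.float64(-0.0291)), (np.float64(-0.0321), np.float64(-0.0383)), (np.float64(-0.0488), np.float64(-0.0424)), (np.float64(-0.066), np.float64(-0.0412))]
283 [(np.float64(-0.016), np.float64(0.0064)), (np.float64(-0.0291), np.float64(0.0175)), (np.float64(-0.0383), np.float64(0.0321)), (np.float64(-0.0424), np.float64(0.0488)), (np.float64(-0.0412), np.float64(0.066))]
```

```bash
sed -i 's/\[.5,-.1715\]/[.5016,-.1713]/' chk.py
python3 -m pendant '[[[0.005,0.016,0,0,0,0,-1],[0.0161,0.0291,0,0,0,0,-1],[0.0307,0.0383,0,0,0,0,-1],[0.0474,0.0424,0,0,0,0,-1],[0.0646,0.0412,0,0,0,0,-1]]]' >/dev/null; python3 chk.py 30 || exit
python3 -m pendant '[[[0.016,-0.0064,0,0,0,0,-1],[0.0291,-0.0175,0,0,0,0,-1],[0.0383,-0.0321,0,0,0,0,-1],[0.0424,-0.0488,0,0,0,0,-1],[0.0412,-0.066,0,0,0,0,-1]]]' >/dev/null; python3 chk.py 30
```

```text
phi 102.9 R 55.0 ft -4.3 fr -8.9 fz -1.1 t 12.10 w 0.0230 xy 0.4894 -0.1177
phi -165.6 R 54.8 ft -3.2 fr -16.0 fz -7.8 t 12.60 w 0.0234 xy 0.4485 -0.1849
```

```bash
python3 -m pendant '[[[-0.0074,-0.0165,0,0,0,0,-1],[-0.0185,-0.0296,0,0,0,0,-1],[-0.0331,-0.0388,0,0,0,0,-1],[-0.0498,-0.0429,0,0,0,0,-1],[-0.067,-0.0417,0,0,0,0,-1]]]' >/dev/null; python3 chk.py 30 || exit
python3 -m pendant '[[[-0.016,0.0064,0,0,0,0,-1],[-0.0291,0.0175,0,0,0,0,-1],[-0.0383,0.0321,0,0,0,0,-1],[-0.0424,0.0488,0,0,0,0,-1],[-0.0412,0.066,0,0,0,0,-1]]]' >/dev/null; python3 chk.py 30
```

```text
phi -77.3 R 56.2 ft -2.7 fr -17.4 fz 16.6 t 13.10 w 0.0236 xy 0.5140 -0.2261
phi 10.6 R 56.2 ft -4.5 fr 2.3 fz 4.3 t 13.60 w 0.0233 xy 0.5569 -0.1609
```

```bash
python3 -m pendant '[[[0.0067,0.0167,0,0,0,0,-1],[0.0178,0.0298,0,0,0,0,-1],[0.0324,0.039,0,0,0,0,-1],[0.0491,0.0431,0,0,0,0,-1],[0.0663,0.0419,0,0,0,0,-1]]]' >/dev/null; python3 chk.py 30 || exit
python3 -m pendant '[[[0.016,-0.0064,0,0,0,0,-1],[0.0291,-0.0175,0,0,0,0,-1],[0.0383,-0.0321,0,0,0,0,-1],[0.0424,-0.0488,0,0,0,0,-1],[0.0412,-0.066,0,0,0,0,-1]]]' >/dev/null; python3 chk.py 30 || exit
python3 -m pendant '[[[-0.0064,-0.016,0,0,0,0,-1],[-0.0175,-0.0291,0,0,0,0,-1],[-0.0321,-0.0383,0,0,0,0,-1],[-0.0488,-0.0424,0,0,0,0,-1],[-0.066,-0.0412,0,0,0,0,-1]]]' >/dev/null; python3 chk.py 30 || exit
python3 -m pendant '[[[-0.016,0.0064,0,0,0,0,-1],[-0.0291,0.0175,0,0,0,0,-1],[-0.0383,0.0321,0,0,0,0,-1],[-0.0424,0.0488,0,0,0,0,-1]]]' >/dev/null; python3 chk.py 30
```

```text
phi 102.5 R 54.8 ft -3.5 fr -7.6 fz 1.1 t 14.10 w 0.0233 xy 0.4897 -0.1178
phi -165.4 R 54.6 ft -4.0 fr -14.8 fz -5.1 t 14.60 w 0.0234 xy 0.4487 -0.1850
phi -77.7 R 56.0 ft -3.0 fr -14.5 fz 17.5 t 15.10 w 0.0235 xy 0.5135 -0.2260
phi -7.1 R 56.3 ft -4.4 fr 2.3 fz 4.5 t 15.50 w 0.0231 xy 0.5575 -0.1782
```

```bash
python3 -m pendant '[[[0,0.008,0,0,0,0,-1],[0.0005,0.015,0,0,0,0,-1],[0.001,0.019,0,0,0,0,-1],[0.001,0.0198,0,0,0,0,-1],[0.001,0.0198,0,0,0,0,-1]]]' >/dev/null; python3 chk.py 30
python3 -m pendant '[[[0,0,0,0,0,0,-1],[0,0,0,0,0,0,-1]]]' >/dev/null; python3 chk.py 30
```

```text
phi 14.1 R 56.2 ft -2.1 fr 4.9 fz 3.7 t 16.00 w 0.0229 xy 0.5561 -0.1576
phi 14.2 R 56.2 ft -3.2 fr 4.3 fz 3.5 t 16.20 w 0.0233 xy 0.5561 -0.1575
```

```bash
python3 -m pendant '[[[0,-0.001,0,0,0,0,-1],[0,-0.001,0,0,0,0,-1],[0,-0.001,0,0,0,0,-1]]]' >/dev/null; python3 chk.py 30
python3 - <<'E'
from h import *
for nm in("scene","top"): snap(nm,nm+"3.png")
print(np.round(fitnut("pics/scene3.png","scene",.52,.164),4)[:3].tolist(),np.round(fitnut("pics/top3.png","top",.515,.163),4)[:3].tolist())
a=cv2.imread("pics/scene3.png");b=cv2.imread("pics/top3.png")
f=lambda i,u,v,w,h:cv2.resize(i[v:v+h,u:u+w],(400,300),interpolation=2)
cv2.imwrite("pics/m3.png",np.clip(1.6*np.vstack([np.hstack([cv2.resize(a,(400,300)),cv2.resize(b,(400,300))]),np.hstack([f(a,325,180,64,48),f(a,180,110,120,90)])]),0,255).astype(np.uint8))
E
```

```text
phi 13.8 R 56.2 ft 0.6 fr 5.3 fz 5.8 t 16.50 w 0.0232 xy 0.5562 -0.1579
[[81.1748, 39.0, 0.517, 0.169], [80.9812, 45.0, 0.516, 0.17], [80.9434, 42.0, 0.516, 0.17]] [[117.9362, 45.0, 0.503, 0.165], [117.7453, 42.0, 0.503, 0.165], [117.7435, 27.0, 0.503, 0.166]]
```

View pics/m3.png

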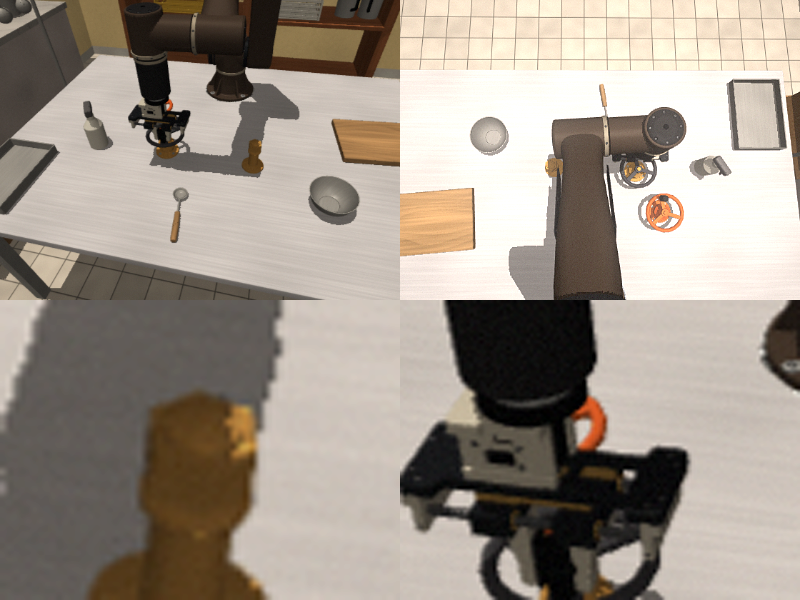

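The picture shows the handle gripped on the dark wheel, with the bowl, spray bottle and spoon where they were. The angle is back at the stop angle after two turns, within about 0.5°, so I'm handing in.

```bash
python3 -c "
from plant import r
print(r.close_job())"
```

```text
the job is handed in; nothing more can be done
None
```

The job is handed in: I turned the nut clockwise to its stop, closed the valve to its stop, and opened it two full turns, to within about 0.5° by my measurement. The crank handle is still gripped; the nut's stop shows only in the torque rise, as the arm and its shadow hid the nut from a camera check afterwards.

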